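# File the class register under the sprung arm of the book rest

## Task

Take the green class register out of the black upright rack and tuck it, lower end first, under the sprung arm of the slanted book rest, on top of the books already held there. Push it fully home so that its lower edge sits on the ledge, square and centred, with the arm pressing on it, and let go. Leave the red register, the mug, the flask and the stapler where they are.

Things in the scene. Friction and masses are not known exactly. Their poses are not given: they have to be found in the camera images.
- green_register_center (a point): Centre of the green hardback register, a rigid closed book 12 mm thick (its x), 120 wide (its y), 190 tall (its z), about 250 g. Starts upright in one of the two rack slots on the rack's 6 mm floor: this point 101 mm, its top 196 mm above the table. Pinch it across its thickness near its upper end. Either cover may face outward in the end.
- red_register_center (a point): Centre of the red register, same size and make as the green one, upright in the other slot of the rack. Stays there.
- rack: Fixed black rack, 150 (x) x 140 (y) x 56 mm high; origin at the centre of its underside. Two slots at x = -40 and +40 mm of its frame, each 16 mm wide between two walls 120 mm long (along y) whose tops are 56 mm above the table; open above and at the ends. The books' covers face along the rack's x.
- cradle: Bed of the fixed book rest, 35 degrees back from vertical, facing away from the robot, upper end nearest it. Origin: middle of the line where the ledge meets the top face of the held books, 45 mm above the table. Axes: x out of the slope (away from the robot and up), y across, z up the slope (up and towards the robot). Plane x = 0: face of the held books; plane z = 0: ledge, out to x = 22 mm.
- home_center (a point): Where the centre of the register is when fully home (x = 6, y = 0, z = 95 mm in the cradle frame; same axes). It then covers x 0 to 12 and z 0 to 190 mm there. The fixed held books (145 mm wide) end at z = 125 mm and the grey back panel (160 mm wide, x -32 to -24) at 130 mm, so the register's upper 60 mm stand free, with room for a finger behind. Dark base under the rest: 200 x 180 mm.
- press_arm (a joint): Angle (rad) of the sprung arm: 0 with its bar on the held books, growing as it swings out of the slope, at most 0.9; about 0.19 with the register under it. Steel U: 8 mm legs at cradle y = +-90 mm, hinged at x = -12, z = 10; 10 mm round cross bar at z = 70 mm presses with 3 to 5 N. A register pushed down the slope behind its flared lip opens it (5 to 12 N). Springs shut when let go.
- lip_edge (a point): Middle of the free upper edge of the arm's orange lip, which is 90 mm wide (along y) and flares out of the slope at 30 degrees from the cross bar up to this edge. With the arm shut it is at x = 30, z = 113 mm in the cradle frame: a mouth about 28 mm wide to the face of the held books.
- mug: Black mug, 80 mm across, 95 mm tall, origin at the centre of its underside. Bystander.
- flask: White flask, 70 mm across, 220 mm tall, origin at the centre of its underside. Bystander.
- stapler: Blue and black stapler, 130 x 36 x 50 mm, origin at the centre of its underside. Bystander.
Not all that is in view belongs to the job. There is more than one size of the part that bears green_register_center; the job needs the middle-sized.

How it is judged:
On the way:
1. the green register has been lifted clear of the rack (height (world z) of green_register_center above 0.165 m), for 0.1 s.
At the end, for the whole second after the job is handed in: Green register released and at rest on the held books: face within 0.08 rad, centre 1-11 mm off their face and 88-101 mm up the slope from the ledge (95 = home), square within 0.1 rad, centred within 20 mm; sprung arm past 0.12 rad, pressing over 0.5 N (x of green_register_center in the frame of cradle between 0.001 and 0.011 m and y of green_register_center in the frame of cradle between -0.02 and 0.02 m and z of green_register_center in the frame of cradle between 0.088 and 0.101 m and angle between the x axis of green_register_center and the x axis of cradle, either way round below 0.08 rad and angle between the z axis of green_register_center and the z axis of cradle, either way round below 0.1 rad and value of joint press_arm above 0.12 rad and contact force between press_arm and green_register above 0.5 N and linear speed of green_register below 0.02 m/s); the robot touches nothing.
It fails at once if the red register moved more than 30 mm (distance of red_register_center from where it was at the start of the episode above 0.03 m).
It fails at once if the mug moved more than 30 mm (distance of mug from where it was at the start of the episode above 0.03 m).
It fails at once if the flask moved more than 30 mm (distance of flask from where it was at the start of the episode above 0.03 m).
It fails at once if the stapler moved more than 30 mm (distance of stapler from where it was at the start of the episode above 0.03 m).
It also fails if it takes over 48 s, if anything falls off the work surface, if the arm or the gripper's body presses on something with over 40 N, if the wrist force passes 120 N, or if a joint passes its speed limit or range.

## Robot

A 6-joint arm with a two-finger parallel gripper is mounted at the origin on the work surface. World frame = base frame: x ahead of the robot, y to its left, z up, the work surface at z = 0. Lengths are in m, angles in rad, forces in N, time in s.
With the tool pointing down it reaches from about 0.375 to 0.975 m from the base axis. Payload 3.8 kg.
Tool frame: the origin (TCP) lies on the centre line of the jaws, within the pads' length; the fingertips stand 25 mm ahead of it and the grasp point (between the pads) lies 6 mm ahead of it; z points along the fingers, y is the direction in which the jaws open and shut (so a half turn about z gives the same grasp; the last joint's range is limited). The gripper opens to 85 mm and grips with 20 to 120 N. Pads are 22 mm wide; open, the fingers measure 114 mm over their backs; the gripper's body (76 mm by 85 mm) begins 54 mm behind the grasp point. The pads swing forward as they close: fully open they stand 13 mm farther back than shut.
Start: joints at [1.213, 0.264, 1.604, -0, 1.274, -0.037], TCP at [0.213, 0.641, 0.256] pointing down, gripper open.
Joint ranges: [-2.63, 2.63], [-0.94, 2.18], [0.31, 2.57], [-1.31, 4.45], [0, 2.66], [-2.55, 2.55]. Speed limits (rad/s): [2.57, 2.57, 3.14, 3.14, 3.14, 3.14].

## Interface

Orientations are given as a rotation vector (axis times angle).
In Python, from workcell import bot gives the robot as it stands.
- The arm moves only by the tool servo_tool, never from a script. Its argument "moves" is a list of rows, each a list of 3 entries, a list of its own where there are three numbers: the closure in counts, from 0 (fully open) to 255 (shut), then the shift along the tool's x, y, z in m, then the turn about the tool's z in rad. A call has exactly 8 rows; each row shifts and turns the pose as measured when the row begins, along the tool's axes as they then stand; what a row does not reach is not made up. A row lasts 1/12 s, in which the tool goes at most 41.7 mm and 7.16 degrees, less where a joint would pass 70% of its speed; a pose out of reach is approached as far as the arm can. A call is refused whole if a number of a shift passes 0.0417 or a number of a turn 0.125, either way. A call with a gripper value outside its range is refused whole. The fingers move at their own pace and stop on an object; "newtons" is the grip in N (left out, the last holds). Time passes only in rows, so rows that do not move let the fingers close, or fill a call up. It gives the time, the measured TCP pose, the force and the opening at its end, in the units of the state.
- bot.read_state(): the state, without advancing time (a new reading comes with each control period).
- bot.read_camera(name): name is "scene" or "top" or "wrist"; returns a dict with "pixels" (480x640x3 uint8, red, green, blue), "depth" (480x640 float32, m along the optical axis (not along the pixel's ray), 0 where there is no reading), "intrinsics" (3x3 intrinsics, pixels), "R" (3x3) and "t" (3): a world point X has camera coordinates R X + t. Camera axes: x right, y down, z forward; pixel columns grow to the right and rows downward; lengths in m; the calibration is good to about 2 mm. The wrist camera is an equidistant fisheye: a pixel r from the principal point sees the ray r / f radians off the axis. A picture is of the moment at which its call begins.
- bot.finish_job(): hands the job in, once; it reports no verdict.
The state is a dict: "time": time; "q": joint angles; "joint_vel": joint speeds; "joint_torque": joint torques, N m; "tool_pos": TCP position; "tcp_rot": TCP orientation; "wrist_force": force on the tool from outside, world axes, zero at the start; "torque": the same for the moment, N m; "width": opening from 0.0 (shut) to 1.0 (fully open).
Only numpy, scipy, OpenCV 4.12 (cv2) and the standard library are available. Lean on these libraries where they do the work, as an engineer would, in place of code of your own. Each camera call takes 0.05 s, during which the arm holds its last target.

## Working session

There is one attempt and no reset: what is moved stays moved. The work goes in short steps, Python scripts to look and compute and a tool call to move; the robot and the scene stay as the last step left them, time stands still between calls to the robot, and variables do not carry over. Pictures are saved under pics/ and viewed, and the job is handed in when it is done.

Besides the shell and the picture viewer there is one more tool, called after "Call:" as name(argument=value, ...), one argument or row to a line, values as JSON. servo_tool: Moves the arm, as the interface text tells. Its arguments: {"type":"object","properties":{"moves":{"type":"array","items":{"type":"array"}},"newtons":{"type":"number"}},"required":["moves"]}

```bash
ls; mkdir -p pics; cat > h.py <<'E'
import numpy as np, cv2
from workcell import bot
from scipy.spatial.transform import Rotation as Rn
def snap(n,tag):
    c=bot.read_camera(n); cv2.imwrite(f'pics/{tag}.png',c['pixels'][:,:,::-1]); np.savez(f'{tag}.npz',**c); return c
def cloud(c):
    K=c['intrinsics'];d=c['depth'];v,u=np.mgrid[:480,:640]
    P=np.stack([(u-K[0,2])/K[0,0]*d,(v-K[1,2])/K[1,1]*d,d],-1)
    return (P-c['t'])@c['R']
E
python3 - <<'E'
from h import *
for n in['scene','top','wrist']:
    c=snap(n,n+'0'); print(n,c['intrinsics'].tolist(),c['R'].round(3).tolist(),c['t'].round(3), c['depth'].min(),c['depth'].max())
s=bot.read_state(); print(s)
E
```

```text
pics
scene [[536.5947901028753, 0.0, 317.6800711156515], [0.0, 536.5947901028753, 237.38977601330365], [0.0, 0.0, 1.0]] [[-0.578, 0.816, 0.01], [0.694, 0.499, -0.519], [-0.428, -0.293, -0.855]] [ 0.29  -0.315  1.823] 0.0 3.466892
top [[579.3959161643106, 0.0, 320.6760406795649], [0.0, 579.3959161643106, 238.85740699421672], [0.0, 0.0, 1.0]] [[-0.025, -1.0, -0.005], [-0.998, 0.025, -0.05], [0.05, 0.004, -0.999]] [0.059 0.558 1.425] 0.0 2.2766902
wrist [[371.64829954431775, 0.0, 319.11829452549307], [0.0, 371.64829954431775, 234.5279175685915], [0.0, 0.0, 1.0]] [[0.314, 0.949, -0.004], [0.907, -0.299, 0.295], [0.279, -0.096, -0.956]] [-0.674 -0.04   0.381] 0.0 1.4063095
{'time': 0.15, 'q': array([ 1.21310784e+00,  2.64597472e-01,  1.60510662e+00,  9.72679025e-06,
        1.27369809e+00, -3.68921586e-02]), 'joint_vel': array([-0.00043334, -0.00220479, -0.00311814, -0.00045171, -0.00119997,
        0.00195243]), 'joint_torque': array([ 4.74226526e-04, -5.15903163e+01, -3.67962563e+01,  1.42275056e-05,
        7.94861902e-03,  4.22461835e-05]), 'tool_pos': array([0.21264599, 0.64005701, 0.25521127]), 'tcp_rot': array([-5.01693884e-01, -3.10090538e+00,  2.78406313e-03]), 'wrist_force': array([ 0.79537415, -0.40387143,  0.49048114]), 'torque': array([ 0.02606368, -0.00448782,  0.01111195]), 'width': 1.0003549066392576}
```

View pics/scene0.png

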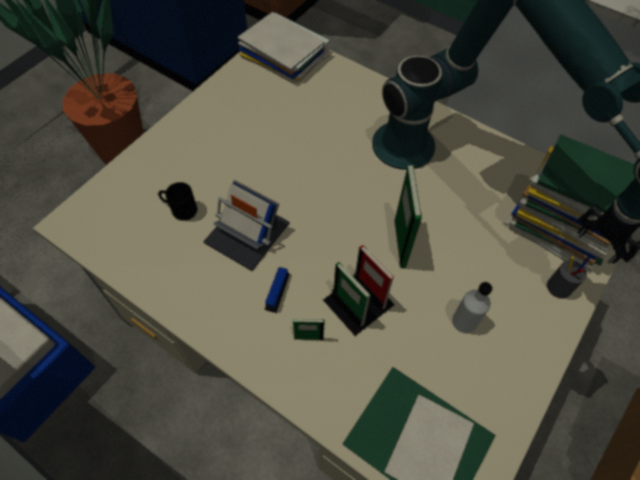

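View pics/top0.png

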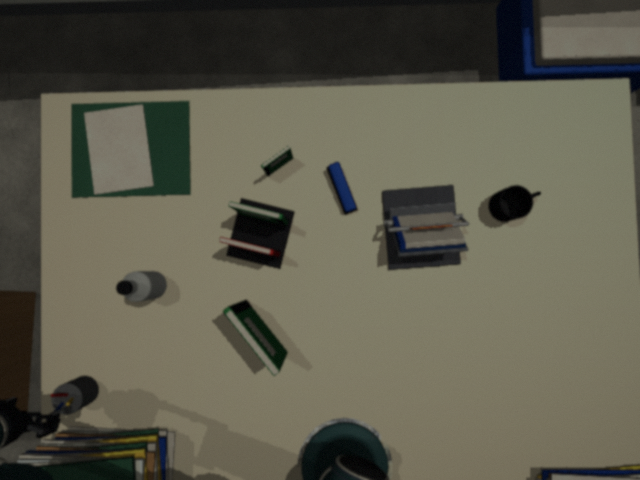

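View pics/wrist0.png

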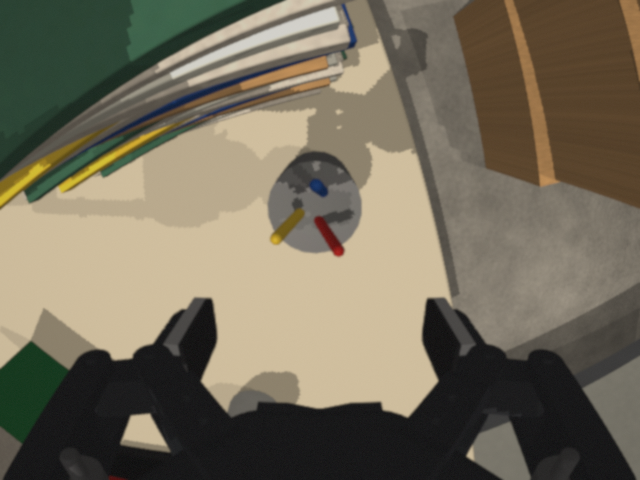

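```bash
python3 - <<'E'
from h import *
T=dict(np.load('top0.npz'));S=dict(np.load('scene0.npz'))
big=cv2.resize(T['pixels'][180:290,200:500],None,fx=2.6,fy=2.6,interpolation=cv2.INTER_CUBIC);cv2.imwrite('pics/topcrop.png',big[:,:,::-1])
big=cv2.resize(S['pixels'][160:350,190:420],None,fx=3.1,fy=3.1,interpolation=cv2.INTER_CUBIC);cv2.imwrite('pics/scenecrop.png',big[:,:,::-1])
for n,c in(('top',T),('scene',S)):
    P=cloud(c); ok=c['depth']>0
    hsv=cv2.cvtColor(c['pixels'],cv2.COLOR_RGB2HSV)
    z=P[...,2]
    print(n,'table z', np.median(z[ok&(abs(z)<.02)]))
    m=(ok&(z>.15)&(z<.25)&(P[...,0]>.2)&(P[...,0]<1)&(abs(P[...,1])<.6)).astype(np.uint8)
    k,l,st,ce=cv2.connectedComponentsWithStats(m)
    for i in range(1,k):
        if st[i,4]>15:
            q=P[l==i]; print(st[i],ce[i].round(),q.mean(0).round(3),'min',q.min(0).round(3),'max',q.max(0).round(3))
E
```

```text
top table z 4.682147204689076e-05
[228 201  56  20 389] [256. 210.] [0.616 0.184 0.191] min [0.596 0.127 0.15 ] max [0.637 0.244 0.203]
[412 225  36   4  52] [430. 226.] [ 0.573 -0.2    0.155] min [ 0.571 -0.24   0.15 ] max [ 0.576 -0.161  0.161]
[219 236  56  19 316] [247. 245.] [0.54  0.205 0.195] min [0.52  0.148 0.152] max [0.561 0.265 0.203]
[116 274  31  25 500] [131. 286.] [0.458 0.46  0.185] min [0.43  0.437 0.15 ] max [0.484 0.483 0.225]
[231 302  53  68 586] [257. 334.] [0.349 0.185 0.203] min [0.28  0.134 0.15 ] max [0.416 0.237 0.25 ]
scene table z 0.001287958754225401
[401 172  20  71 574] [408. 212.] [0.365 0.199 0.202] min [0.28  0.133 0.15 ] max [0.418 0.249 0.25 ]
[236 197  21  15  51] [246. 204.] [ 0.574 -0.196  0.154] min [ 0.57  -0.234  0.15 ] max [ 0.578 -0.16   0.16 ]
[358 245  36  42 542] [375. 266.] [0.545 0.209 0.182] min [0.519 0.148 0.15 ] max [0.563 0.266 0.203]
[335 262  35  44 525] [352. 284.] [0.622 0.188 0.182] min [0.594 0.127 0.15 ] max [0.642 0.244 0.202]
[467 282  26  28 434] [480. 296.] [0.465 0.466 0.185] min [0.437 0.438 0.15 ] max [0.488 0.493 0.228]
```

View pics/topcrop.png

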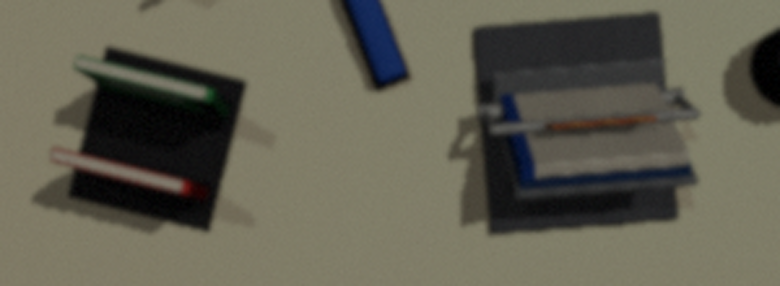

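View pics/scenecrop.png

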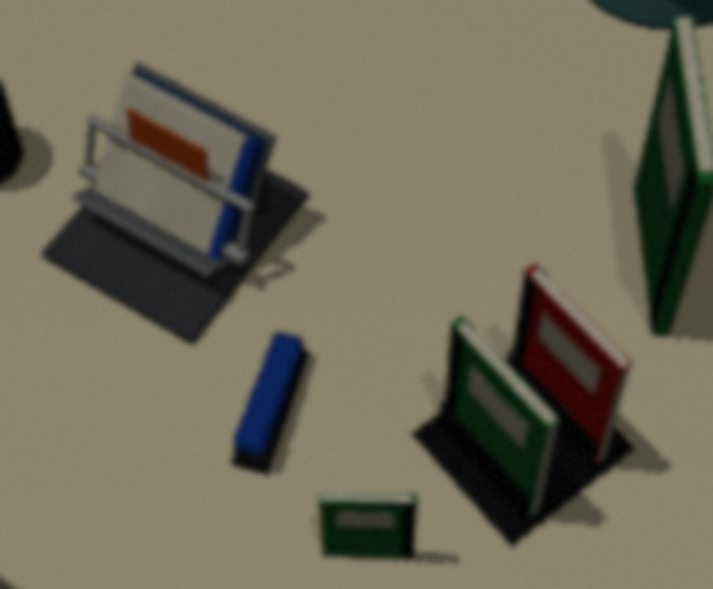

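```bash
python3 - <<'E'
from h import *
T=dict(np.load('top0.npz'));S=dict(np.load('scene0.npz'))
def rect(q):
    r=cv2.minAreaRect((q[:,:2]*1000).astype(np.float32)); return r
for n,c in(('top',T),('scene',S)):
    P=cloud(c); ok=c['depth']>0; x,y,z=np.moveaxis(P,-1,0)
    g=ok&(z>.188)&(z<.21)&(x>.57)&(x<.66)&(y>.1)&(y<.27); print(n,'green',g.sum(),rect(P[g]),np.median(z[g]))
    q=P[g][:,:2]; u,s,vt=np.linalg.svd(q-q.mean(0)); print('  dir',vt[0], np.degrees(np.arctan2(vt[0,1],vt[0,0])))
    g=ok&(z>.188)&(z<.21)&(x>.49)&(x<.57)&(y>.1)&(y<.3); print(n,'red',rect(P[g]))
    # rest
    roi=ok&(x>.42)&(x<.8)&(y>-.33)&(y<-.08)
    l=roi&(z>.148)&(z<.17); q=P[l]; print('lip',rect(q),q.mean(0).round(4))
    px=c['pixels'].astype(int)
    face=roi&(z>.06)&(z<.145)&(px.min(-1)>75)&(px.max(-1)-px.min(-1)<40)
    q=P[face]
    for it in range(6):
        A=np.c_[q[:,0],q[:,1],np.ones(len(q))]; co=np.linalg.lstsq(A,q[:,2],rcond=None)[0]
        r=abs(A@co-q[:,2]); q=q[r<max(.003,1.5*np.median(r))]
    nrm=np.array([-co[0],-co[1],1]);nrm/=np.linalg.norm(nrm)
    print('face',len(q),'nrm',nrm.round(4),'elev',np.degrees(np.arcsin(nrm[2])),'yaw',np.degrees(np.arctan2(nrm[1],nrm[0])),'d',nrm@q.mean(0),'y',q[:,1].min(),q[:,1].max())
    cv2.imwrite(f'pics/face_{n}.png',face.astype(np.uint8)*255)
    b=roi&(z>.002)&(z<.02); print('base',rect(P[b]))
    # back panel/books top
    t=roi&(z>.125)&(z<.145)&(x<.56); print('top back',rect(P[t]),t.sum())
E
```

```text
top green 316 ((617.37158203125, 185.96983337402344), (119.68897247314453, 12.403997421264648), 74.36431884765625) 0.195622967583447
  dir [0.26583904 0.96401743] 74.58318540511979
top red ((540.3768920898438, 207.1534423828125), (119.13770294189453, 12.14204216003418), 74.66121673583984)
lip ((555.8423461914062, -202.37261962890625), (38.85215377807617, 139.45713806152344), 3.384305953979492) [ 0.5606 -0.2014  0.1527]
face 525 nrm [0.8071 0.0434 0.5888] elev 36.0735370123126 yaw 3.0745712361423543 d 0.5140209485837851 y -0.28794037390740806 -0.1465035952159001
base ((609.982666015625, -204.9340057373047), (249.81483459472656, 379.6051940917969), 89.96564483642578)
top back ((536.834228515625, -207.34600830078125), (45.8070068359375, 159.6557159423828), 3.1888279914855957) 1114
scene green 264 ((617.9449462890625, 185.24661254882812), (119.75834655761719, 15.688754081726074), 74.063232421875) 0.19666296193318733
  dir [-0.2659526  -0.96398611] -105.42356392717453
scene red ((541.2241821289062, 206.88909912109375), (121.82423400878906, 15.917256355285645), 74.936767578125)
lip ((557.9429931640625, -204.90005493164062), (41.26786422729492, 143.46075439453125), 3.8635714054107666) [ 0.564  -0.2053  0.1522]
face 382 nrm [0.795  0.0353 0.6055] elev 37.267689230335264 yaw 2.539340137706688 d 0.5107293926190484 y -0.2879118534271267 -0.14312515095540448
base ((609.9710083007812, -205.07115173339844), (249.6594696044922, 379.7840881347656), 89.99537658691406)
top back ((535.2862548828125, -209.14161682128906), (49.12427520751953, 159.3505401611328), 0.10124966502189636) 608
```

```bash
python3 - <<'E'
from h import *
T=dict(np.load('top0.npz'));S=dict(np.load('scene0.npz'))
for psi in (2.5,3.2,3.8):
  p=np.radians(psi);a=np.radians(35)
  X=np.array([np.cos(a)*np.cos(p),np.cos(a)*np.sin(p),np.sin(a)]);Y=np.array([-np.sin(p),np.cos(p),0]);Z=np.cross(X,Y)
  for n,c in(('top',T),('scene',S)):
    P=cloud(c); ok=c['depth']>0; x,y,z=np.moveaxis(P,-1,0)
    roi=ok&(x>.42)&(x<.8)&(y>-.33)&(y<-.08); px=c['pixels'].astype(int)
    face=roi&(z>.06)&(z<.145)&(px.min(-1)>75)&(px.max(-1)-px.min(-1)<40)
    k,l,st,ce=cv2.connectedComponentsWithStats(cv2.erode(face.astype(np.uint8),np.ones((3,3))))
    i=1+np.argmax(st[1:,4])
    q=P[l==i]; cx=q@X; d=np.median(cx); 
    zz=q@Z; 
    # origin height .045: O = d*X + s*Y + t*Z ; z: d sin35 + t cos35=.045
    t=(.045-d*np.sin(a))/np.cos(a)
    res=cx-d; g=np.polyfit(q@Y,res,1)[0]
    bk=roi&(z>.125)&(z<.147)&(x<.56); v=P[bk]@Y
    hor=P[face|bk]@Y
    lip=roi&(px[...,0]>100)&(px[...,2]<60); L=np.c_[P[lip]@X-d,P[lip]@Y,P[lip]@Z-t]
    s=(np.percentile(v,1)+np.percentile(v,99))/2
    print(psi,n,len(q),'d',d.round(4),'sd',res.std().round(4),'slope y',g.round(4),'back y',v.min().round(4),v.max().round(4),'face y',(q@Y).min().round(4),(q@Y).max().round(4),'O',(d*X+s*Y+t*Z).round(4),'lip x..',len(L),np.percentile(L,2,axis=0).round(3),np.percentile(L,98,axis=0).round(3),'s',s.round(4))
E
```

```text
Traceback (most recent call last):
IndexError: index -1 is out of bounds for axis 0 with size 0
```

```bash
cat > rest.py <<'E'
from h import *
def fit(c,psi):
    p=np.radians(psi);a=np.radians(35)
    X=np.array([np.cos(a)*np.cos(p),np.cos(a)*np.sin(p),np.sin(a)]);Y=np.array([-np.sin(p),np.cos(p),0]);Z=np.cross(X,Y)
    P=cloud(c); ok=c['depth']>0; x,y,z=np.moveaxis(P,-1,0)
    roi=ok&(x>.42)&(x<.8)&(y>-.33)&(y<-.08); px=c['pixels'].astype(int)
    face=roi&(z>.06)&(z<.145)&(px.min(-1)>75)&(px.max(-1)-px.min(-1)<40)
    k,l,st,ce=cv2.connectedComponentsWithStats(cv2.erode(face.astype(np.uint8),np.ones((3,3))))
    i=1+np.argmax(st[1:,4]); q=P[l==i]; cx=q@X; d=np.median(cx)
    t=(.045-d*np.sin(a))/np.cos(a); g=np.polyfit(q@Y,cx,1)[0]
    bk=roi&(z>.125)&(z<.147)&(x<.56); v=P[bk]@Y; s=(np.percentile(v,1)+np.percentile(v,99))/2
    hsv=cv2.cvtColor(c['pixels'],cv2.COLOR_RGB2HSV)
    lip=roi&(hsv[...,0]<15)&(hsv[...,1]>130)&(hsv[...,2]>60)
    L=np.c_[P[lip]@X-d,P[lip]@Y-s,P[lip]@Z-t]
    print(psi,len(q),'d',d.round(4),'sd',(cx-d).std().round(4),'slope',g.round(4),'back y',v.min().round(4),v.max().round(4),'face y',(q@Y).min().round(4),(q@Y).max().round(4),'O',(d*X+s*Y+t*Z).round(4),'lip',len(L),(np.percentile(L,[3,97],axis=0).round(3).tolist() if len(L) else ''))
    if len(L): print('   lip yaw resid', np.polyfit(L[:,1],L[:,0],1)[0].round(4))
if __name__=='__main__':
  for psi in (2.5,3.2,3.8):
    for n in('top','scene'): fit(dict(np.load(n+'0.npz')),psi)
E
python3 rest.py
```

```text
2.5 144 d 0.5206 sd 0.0017 slope -0.0006 back y -0.3106 -0.1509 face y -0.2744 -0.1753 O [ 0.6136 -0.2041  0.045 ] lip 67 [[0.0, -0.039, 0.07], [0.031, 0.039, 0.116]]
   lip yaw resid 0.0631
2.5 340 d 0.5211 sd 0.0027 slope -0.012 back y -0.3114 -0.1518 face y -0.2998 -0.173 O [ 0.6141 -0.2037  0.045 ] lip 223 [[0.01, -0.039, 0.079], [0.033, 0.039, 0.114]]
   lip yaw resid -0.0068
3.2 144 d 0.5183 sd 0.0018 slope 0.0094 back y -0.3168 -0.1572 face y -0.2815 -0.1825 O [ 0.6135 -0.2031  0.045 ] lip 67 [[0.0, -0.039, 0.07], [0.032, 0.038, 0.115]]
   lip yaw resid 0.0731
3.2 340 d 0.5186 sd 0.0027 slope -0.002 back y -0.3176 -0.158 face y -0.3068 -0.1802 O [ 0.6139 -0.2025  0.045 ] lip 223 [[0.01, -0.039, 0.079], [0.033, 0.039, 0.114]]
   lip yaw resid 0.0032
3.8 144 d 0.5163 sd 0.0018 slope 0.018 back y -0.3221 -0.1625 face y -0.2875 -0.1886 O [ 0.6135 -0.2022  0.045 ] lip 67 [[0.0, -0.04, 0.071], [0.032, 0.038, 0.115]]
   lip yaw resid 0.0817
3.8 340 d 0.5165 sd 0.0027 slope 0.0065 back y -0.3229 -0.1633 face y -0.3127 -0.1864 O [ 0.6137 -0.2016  0.045 ] lip 223 [[0.011, -0.04, 0.079], [0.033, 0.038, 0.114]]
   lip yaw resid 0.0119
```

```bash
cat > go.py <<'E'
from h import *
import sys
# python3 go.py x y z yaw_deg(of tool y axis, mod 180)
s=bot.read_state(); R=Rn.from_rotvec(s['tcp_rot']).as_matrix(); p=s['tool_pos']
yaw=np.degrees(np.arctan2(R[1,1],R[0,1]))
print('t',round(s['time'],2),'pos',p.round(4),'yaw_y',yaw.round(2),'zax',R[:,2].round(4),'w',round(s['width'],3),'F',s['wrist_force'].round(1),'q',s['q'].round(2))
if len(sys.argv)>4:
    g=np.array([float(a) for a in sys.argv[1:4]]); ty=float(sys.argv[4])
    d=(ty-yaw+90)%180-90
    turn=-np.radians(d)  # tool z down
    dp=g-p; print('world d',dp.round(4),'tool shift now',(R.T@dp).round(4),'turn tool z',turn.round(4),'(or alt',(turn-np.sign(turn)*np.pi).round(3),') q6 after ~',(s['q'][5]+turn).round(2))
    Rf=Rn.from_rotvec([0,0,np.radians(d)]).as_matrix()@R
    print('tool shift after turn',(Rf.T@dp).round(4))
E
python3 go.py 0.6175 0.186 0.24 -15.5
```

```text
t 0.15 pos [0.2126 0.6401 0.2552] yaw_y 71.62 zax [-6.0e-04 -1.7e-03 -1.0e+00] w 1.0 F [ 0.8 -0.4  0.5] q [ 1.21  0.26  1.61  0.    1.27 -0.04]
world d [ 0.4049 -0.4541 -0.0152] tool shift now [-0.5274 -0.3032  0.0157] turn tool z 1.5205 (or alt -1.621 ) q6 after ~ 1.48
tool shift after turn [-0.3294  0.5115  0.0143]
```

Call:
servo_tool(
  moves=[
    [0, [0, 0, -0.04], 0],
    [0, [0, 0, -0.04], 0],
    [0, [0, 0, -0.04], 0],
    [0, [0, 0, 0], 0.12],
    [0, [0, 0, 0], 0.12],
    [0, [0, 0, 0], 0.12],
    [0, [0, 0, 0], 0.12],
    [0, [0, 0, 0], 0.12],
  ],
  newtons=40,
)

```text
time: 0.82
tool_pos: [0.2119, 0.638, 0.3751]
tcp_rot: [1.426, 2.798, -0.02]
wrist_force: [0.5, 0.1, -0.7]
width: 0.999
```

Call:
servo_tool(
  moves=[
    [0, [0, 0, 0], 0.12],
    [0, [0, 0, 0], 0.12],
    [0, [0, 0, 0], 0.12],
    [0, [0, 0, 0], 0.12],
    [0, [0, 0, 0], 0.12],
    [0, [0, 0, 0], 0.12],
    [0, [0, 0, 0], 0.12],
    [0, [0, 0, 0], 0.08],
  ],
)

```text
time: 1.48
tool_pos: [0.2114, 0.6367, 0.3712]
tcp_rot: [2.55, 1.817, -0.025]
wrist_force: [0.3, 0.6, -0.3]
width: 1.001
```

```bash
python3 go.py 0.6175 0.186 0.28 -15.5
```

```text
t 1.48 pos [0.2114 0.6367 0.3712] yaw_y -19.07 zax [-0.0066 -0.0178 -0.9998] w 1.001 F [ 0.3  0.6 -0.3] q [ 1.21  0.22  1.45 -0.    1.49  1.55]
world d [ 0.4061 -0.4507 -0.0912] tool shift now [-0.2915  0.5311  0.0965] turn tool z -0.0623 (or alt 3.079 ) q6 after ~ 1.48
tool shift after turn [-0.324   0.5118  0.0971]
```

Call:
servo_tool(
  moves=[
    [0, [-0.0205, 0.0345, 0], -0.06],
    [0, [-0.0215, 0.034, 0], 0],
    [0, [-0.0215, 0.034, 0], 0],
    [0, [-0.0215, 0.034, 0], 0],
    [0, [-0.0215, 0.034, 0], 0],
    [0, [-0.0215, 0.034, 0], 0],
    [0, [-0.0215, 0.034, 0], 0],
    [0, [-0.0215, 0.034, 0], 0],
  ],
)

```text
time: 2.15
tool_pos: [0.4257, 0.3936, 0.3673]
tcp_rot: [2.484, 1.908, -0.037]
wrist_force: [-0.6, 1.1, -0.3]
width: 1.002
```

```bash
python3 go.py 0.6175 0.186 0.28 -15.5
```

```text
t 2.15 pos [0.4257 0.3936 0.3673] yaw_y -14.95 zax [-0.0131 -0.0216 -0.9997] w 1.002 F [-0.6  1.1 -0.3] q [ 0.71  0.05  1.65 -0.01  1.47  0.97]
world d [ 0.1918 -0.2076 -0.0873] tool shift now [-0.1489  0.2395  0.0892] turn tool z 0.0096 (or alt -3.132 ) q6 after ~ 0.98
tool shift after turn [-0.1466  0.2409  0.0892]
```

Call:
servo_tool(
  moves=[
    [0, [-0.021, 0.0344, 0], 0],
    [0, [-0.021, 0.0344, 0], 0],
    [0, [-0.021, 0.0344, 0], 0],
    [0, [-0.021, 0.0344, 0], 0],
    [0, [-0.021, 0.0344, 0], 0],
    [0, [-0.021, 0.0344, 0], 0.01],
    [0, [-0.019, 0.031, 0], 0],
    [0, [0, 0, 0], 0],
  ],
)

```text
time: 2.82
tool_pos: [0.6251, 0.1755, 0.3658]
tcp_rot: [2.498, 1.886, -0.043]
wrist_force: [0.5, -0.2, 0.4]
width: 1.0
```

```bash
python3 go.py 0.6175 0.186 0.28 -15.5; python3 - <<'E'
from h import *
snap('wrist','wrist1');snap('top','top1')
E
```

```text
t 2.82 pos [0.6251 0.1755 0.3658] yaw_y -15.9 zax [-0.0149 -0.0255 -0.9996] w 1.0 F [ 0.5 -0.2  0.4] q [ 0.25  0.18  1.5  -0.02  1.48  0.53]
world d [-0.0076  0.0105 -0.0858] tool shift now [ 0.0104 -0.0095  0.0856] turn tool z -0.0069 (or alt 3.135 ) q6 after ~ 0.52
tool shift after turn [ 0.0105 -0.0095  0.0856]
```

View pics/wrist1.png

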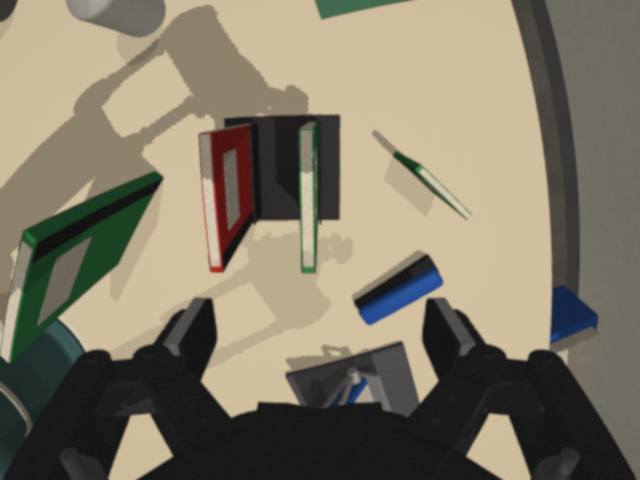

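Call:
servo_tool(
  moves=[
    [0, [0.0105, -0.0095, 0.02], 0],
    [0, [0, 0, 0.035], 0],
    [0, [0, 0, 0.035], 0],
    [0, [0, 0, 0.02], 0],
    [0, [0, 0, 0.01], 0],
    [0, [0, 0, 0], 0],
    [0, [0, 0, 0], 0],
    [0, [0, 0, 0], 0],
  ],
)

```text
time: 3.58
tool_pos: [0.6086, 0.1995, 0.2456]
tcp_rot: [2.493, 1.904, -0.034]
wrist_force: [-0.3, 0.9, -0.6]
width: 0.997
```

```bash
python3 go.py 0.6175 0.186 0.182 -15.5; python3 - <<'E'
from h import *
snap('wrist','wrist2')
E
```

```text
t 3.58 pos [0.6086 0.1995 0.2456] yaw_y -15.29 zax [-0.0145 -0.0167 -0.9998] w 0.997 F [-0.3  0.9 -0.6] q [ 0.28  0.22  1.68 -0.01  1.26  0.55]
world d [ 0.0089 -0.0135 -0.0636] tool shift now [-0.0094  0.0127  0.0637] turn tool z 0.0037 (or alt -3.138 ) q6 after ~ 0.56
tool shift after turn [-0.0094  0.0128  0.0637]
```

View pics/wrist2.png

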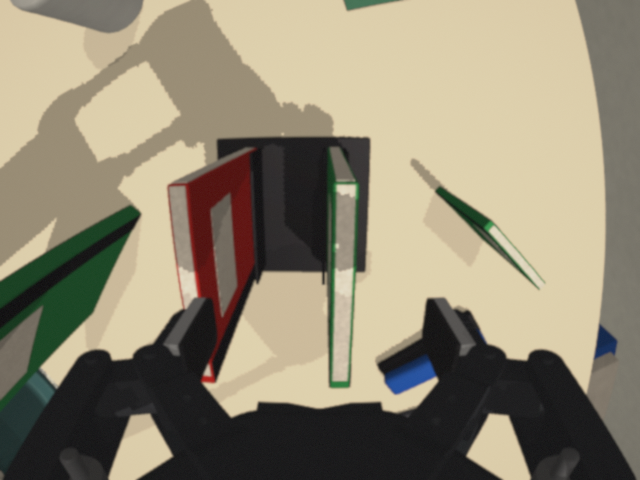

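Call:
servo_tool(
  moves=[
    [0, [-0.005, 0.006, 0], 0],
    [0, [-0.003, 0.004, 0], 0],
    [0, [0, 0.001, 0], 0],
    [0, [0, 0, 0.01], 0],
    [0, [0, 0, 0.01], 0],
    [0, [0, 0, 0.008], 0],
    [0, [0, 0, 0], 0],
    [0, [0, 0, 0], 0],
  ],
)

```text
time: 4.3
tool_pos: [0.6223, 0.1876, 0.2226]
tcp_rot: [2.491, 1.899, -0.015]
wrist_force: [-0.3, 0.0, -0.1]
width: 1.0
```

```bash
python3 go.py 0.6175 0.186 0.182 -15.5
```

```text
t 4.3 pos [0.6223 0.1876 0.2226] yaw_y -15.37 zax [-0.0018 -0.0132 -0.9999] w 1.0 F [-0.3  0.  -0.1] q [ 0.26  0.24  1.69 -0.01  1.21  0.53]
world d [-0.0048 -0.0016 -0.0406] tool shift now [-0.0023 -0.0043  0.0406] turn tool z 0.0023 (or alt -3.139 ) q6 after ~ 0.54
tool shift after turn [-0.0023 -0.0043  0.0406]
```

Call:
servo_tool(
  moves=[
    [0, [-0.001, -0.002, 0], 0],
    [0, [-0.001, -0.001, 0.008], 0],
    [0, [0, 0, 0.01], 0],
    [0, [0, 0, 0.01], 0],
    [0, [0, 0, 0.008], 0],
    [0, [0, 0, 0.002], 0],
    [0, [0, 0, 0], 0],
    [0, [0, 0, 0], 0],
  ],
)

```text
time: 4.97
tool_pos: [0.6166, 0.1858, 0.178]
tcp_rot: [2.492, 1.901, -0.021]
wrist_force: [0.6, -0.4, 0.8]
width: 1.0
```

```bash
python3 go.py 0.6175 0.186 0.182 -15.5; python3 - <<'E'
from h import *
snap('wrist','wrist3')
E
```

```text
t 4.97 pos [0.6166 0.1858 0.178 ] yaw_y -15.34 zax [-0.0061 -0.0143 -0.9999] w 1.0 F [ 0.6 -0.4  0.8] q [ 0.26  0.27  1.75 -0.01  1.14  0.53]
world d [0.0009 0.0002 0.004 ] tool shift now [ 0.0004  0.0008 -0.004 ] turn tool z 0.0029 (or alt -3.139 ) q6 after ~ 0.54
tool shift after turn [ 0.0004  0.0008 -0.004 ]
```

View pics/wrist3.png

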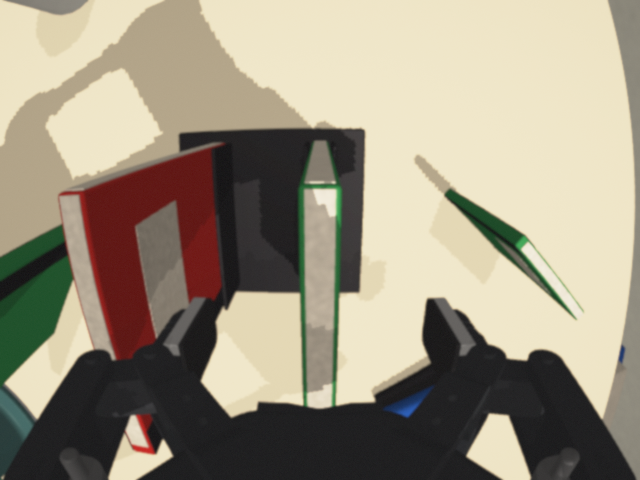

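The green book's top edge sits centred between the fingers (column about 320, pads at 200 and 440), and the red book is clear of the left finger. Closing.

Call:
servo_tool(
  moves=[
    [255, [0, 0, 0], 0],
    [255, [0, 0, 0], 0],
    [255, [0, 0, 0], 0],
    [255, [0, 0, 0], 0],
    [255, [0, 0, 0], 0],
    [255, [0, 0, 0], 0],
    [255, [0, 0, 0], 0],
    [255, [0, 0, 0], 0],
  ],
  newtons=70,
)

```text
time: 5.68
tool_pos: [0.6182, 0.1863, 0.1808]
tcp_rot: [2.491, 1.899, -0.014]
wrist_force: [0.4, -0.7, -0.8]
width: 0.133
```

```bash
python3 go.py 0.6175 0.186 0.182 -15.5
```

```text
t 5.68 pos [0.6182 0.1863 0.1808] yaw_y -15.34 zax [-0.0016 -0.0129 -0.9999] w 0.133 F [ 0.4 -0.7 -0.8] q [ 0.26  0.27  1.74 -0.01  1.14  0.53]
world d [-0.0007 -0.0003  0.0012] tool shift now [-0.0005 -0.0006 -0.0012] turn tool z 0.0028 (or alt -3.139 ) q6 after ~ 0.54
tool shift after turn [-0.0005 -0.0006 -0.0012]
```

Call:
servo_tool(
  moves=[
    [255, [0, 0, -0.01], 0],
    [255, [0, 0, -0.02], 0],
    [255, [0, 0, -0.03], 0],
    [255, [0, 0, -0.03], 0],
    [255, [0, 0, -0.03], 0],
    [255, [0, 0, -0.03], 0],
    [255, [0, 0, -0.03], 0],
    [255, [0, 0, -0.01], 0],
  ],
)

```text
time: 6.35
tool_pos: [0.6158, 0.1867, 0.371]
tcp_rot: [2.492, 1.9, -0.037]
wrist_force: [0.9, -0.2, -1.4]
width: 0.13
```

```bash
python3 go.py 0.56 -0.2 0.37 3
```

```text
t 6.35 pos [0.6158 0.1867 0.371 ] yaw_y -15.35 zax [-0.0143 -0.0199 -0.9997] w 0.13 F [ 0.9 -0.2 -1.4] q [ 0.26  0.17  1.51 -0.02  1.48  0.53]
world d [-0.0558 -0.3867 -0.001 ] tool shift now [-0.3875  0.0486  0.0095] turn tool z -0.3203 (or alt 2.821 ) q6 after ~ 0.21
tool shift after turn [-0.3831 -0.076   0.0104]
```

Call:
servo_tool(
  moves=[
    [255, [0, 0, 0], -0.1],
    [255, [0, 0, 0], -0.11],
    [255, [0, 0, 0], -0.11],
    [255, [-0.03, -0.006, 0], 0],
    [255, [-0.035, -0.007, 0], 0],
    [255, [-0.035, -0.007, 0], 0],
    [255, [-0.035, -0.007, 0], 0],
    [255, [-0.035, -0.007, 0], 0],
  ],
)

```text
time: 7.02
tool_pos: [0.5928, 0.0177, 0.3727]
tcp_rot: [-2.128, -2.31, 0.032]
wrist_force: [0.8, -0.6, -1.8]
width: 0.135
```

```bash
python3 go.py 0.56 -0.206 0.37 3
```

```text
t 7.02 pos [0.5928 0.0177 0.3727] yaw_y 4.67 zax [-0.0142 -0.0144 -0.9998] w 0.135 F [ 0.8 -0.6 -1.8] q [-0.    0.07  1.62 -0.01  1.47 -0.08]
world d [-0.0328 -0.2237 -0.0027] tool shift now [-0.2203 -0.0509  0.0063] turn tool z 0.0292 (or alt -3.112 ) q6 after ~ -0.06
tool shift after turn [-0.2217 -0.0445  0.0063]
```

Call:
servo_tool(
  moves=[
    [255, [-0.035, -0.008, 0], 0.015],
    [255, [-0.035, -0.008, 0], 0],
    [255, [-0.035, -0.007, 0], 0],
    [255, [-0.03, -0.006, 0], 0],
    [255, [-0.025, -0.005, 0], 0],
    [255, [-0.015, -0.003, 0], 0],
    [255, [-0.01, -0.002, 0], 0],
    [255, [0, 0, 0], 0],
  ],
)

```text
time: 7.68
tool_pos: [0.558, -0.1851, 0.366]
tcp_rot: [-2.147, -2.277, 0.048]
wrist_force: [-0.4, 0.0, -3.1]
width: 0.131
```

```bash
python3 go.py 0.56 -0.206 0.37 3; python3 - <<'E'
from h import *
for n in('top','scene'): snap(n,n+'4')
E
python3 go.py 0.56 -0.206 0.37 3
```

```text
t 7.68 pos [ 0.558  -0.1851  0.366 ] yaw_y 3.36 zax [-0.0294 -0.0147 -0.9995] w 0.131 F [-0.4  0.  -3.1] q [-0.35  0.07  1.63 -0.02  1.46 -0.41]
world d [ 0.002  -0.0209  0.004 ] tool shift now [-0.021   0.0007 -0.0038] turn tool z 0.0062 (or alt -3.135 ) q6 after ~ -0.4
tool shift after turn [-0.021   0.0008 -0.0038]
t 7.78 pos [ 0.5584 -0.1829  0.366 ] yaw_y 3.45 zax [-0.0291 -0.013  -0.9995] w 0.132 F [ 0.2 -0.6 -2.3] q [-0.35  0.07  1.63 -0.02  1.46 -0.4 ]
world d [ 0.0016 -0.0231  0.004 ] tool shift now [-0.0232  0.0001 -0.0037] turn tool z 0.0079 (or alt -3.134 ) q6 after ~ -0.4
tool shift after turn [-0.0232  0.0002 -0.0037]
```

Call:
servo_tool(
  moves=[
    [255, [-0.01, 0, 0], 0],
    [255, [-0.008, 0, 0], 0.006],
    [255, [-0.002, 0, 0], 0],
    [255, [0, 0, 0], 0],
    [255, [0, 0, 0], 0],
    [255, [0, 0, 0], 0],
    [255, [0, 0, 0], 0],
    [255, [0, 0, 0], 0],
  ],
)

```text
time: 8.45
tool_pos: [0.5616, -0.1991, 0.366]
tcp_rot: [-2.143, -2.278, 0.043]
wrist_force: [-1.0, 0.6, -2.3]
width: 0.131
```

```bash
python3 - <<'E'
from h import *
for n in('top','scene'): snap(n,n+'5')
S=dict(np.load('scene5.npz'))
big=cv2.resize(S['pixels'][90:290,150:350],None,fx=3,fy=3,interpolation=cv2.INTER_CUBIC);cv2.imwrite('pics/sc5.png',big[:,:,::-1])
P=cloud(S);x,y,z=np.moveaxis(P,-1,0); hsv=cv2.cvtColor(S['pixels'],cv2.COLOR_RGB2HSV)
m=(x>.5)&(x<.62)&(y>-.29)&(y<-.12)&(z>.17)&(z<.36)&(S['depth']>0)&(hsv[...,0]>40)&(hsv[...,0]<95)&(hsv[...,1]>80)
q=P[m];print(len(q),q.min(0),q.max(0))
A=np.c_[q[:,1],q[:,2],np.ones(len(q))];
for i in range(4):
    co=np.linalg.lstsq(A,q[:,0],rcond=None)[0]; r=abs(A@co-q[:,0]);k=r<max(.003,2*np.median(r)); q=q[k];A=A[k]
print('x=',co,'res',np.median(r),'x at y=-.206,z=.19', co@[-.206,.19,1],co@[-.206,.37,1])
lo=q[q[:,2]<.22]; print('bottom y range',lo[:,1].min(),lo[:,1].max(),'zmin',q[:,2].min())
E
python3 go.py 0.56 -0.206 0.34 3
```

```text
812 [ 0.55783868 -0.25054559  0.19360452] [ 0.57152687 -0.13852177  0.35989429]
x= [-0.06120808  0.03004471  0.5447568 ] res 0.0008996469629123927 x at y=-.206,z=.19 0.5630741629798479 0.5684822098813211
bottom y range -0.24754882014177196 -0.14003691798222123 zmin 0.19360451855459251
t 8.55 pos [ 0.5615 -0.1991  0.366 ] yaw_y 3.5 zax [-0.0286 -0.0109 -0.9995] w 0.132 F [-0.7 -0.5 -2.6] q [-0.37  0.08  1.62 -0.02  1.47 -0.43]
world d [-0.0015 -0.0069 -0.026 ] tool shift now [-0.0066 -0.0012  0.0261] turn tool z 0.0087 (or alt -3.133 ) q6 after ~ -0.42
tool shift after turn [-0.0066 -0.0011  0.0261]
```

View pics/sc5.png

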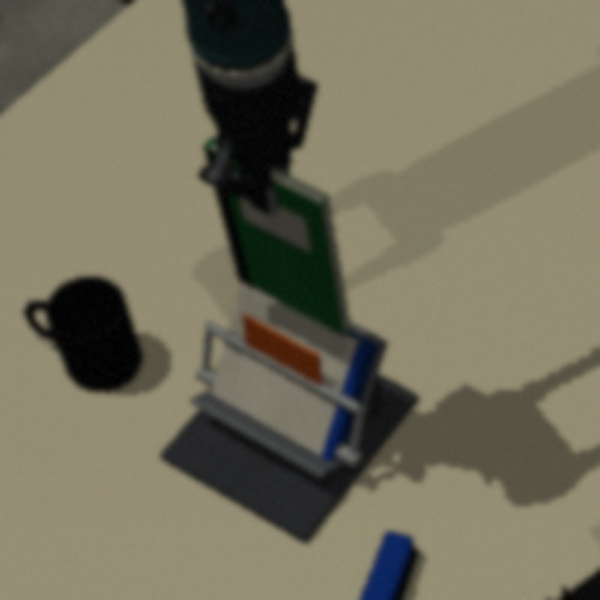

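Call:
servo_tool(
  moves=[
    [255, [-0.004, 0, 0], 0.008],
    [255, [-0.004, 0, 0], 0],
    [255, [0, 0, 0.01], 0],
    [255, [0, 0, 0.01], 0],
    [255, [0, 0, 0.01], 0],
    [255, [0, 0, 0.008], 0],
    [255, [0, 0, 0], 0],
    [255, [0, 0, 0], 0],
  ],
)

```text
time: 9.22
tool_pos: [0.5599, -0.2083, 0.3224]
tcp_rot: [-2.152, -2.267, 0.045]
wrist_force: [0.4, 0.3, -2.0]
width: 0.133
```

```bash
cat > bk.py <<'E'
from h import *
import sys
tag=sys.argv[1]
S=snap('scene',tag)
big=cv2.resize(S['pixels'][110:270,170:330],None,fx=3.7,fy=3.7,interpolation=cv2.INTER_CUBIC);cv2.imwrite(f'pics/c{tag}.png',big[:,:,::-1])
P=cloud(S);x,y,z=np.moveaxis(P,-1,0); hsv=cv2.cvtColor(S['pixels'],cv2.COLOR_RGB2HSV)
m=(x>.45)&(x<.68)&(y>-.29)&(y<-.11)&(z>.05)&(z<.36)&(S['depth']>0)&(hsv[...,0]>40)&(hsv[...,0]<95)&(hsv[...,1]>80)
q=P[m];print(len(q),q.min(0).round(3),q.max(0).round(3))
A=np.c_[q[:,1],q[:,2],np.ones(len(q))];
for i in range(5):
    co=np.linalg.lstsq(A,q[:,0],rcond=None)[0]; r=abs(A@co-q[:,0]);k=r<max(.003,2*np.median(r)); q=q[k];A=A[k]
print('n',len(q),'outer face x=a y+b z+c',co.round(4),'res',np.median(r).round(4),'lean deg (+ = top to robot)',np.degrees(np.arctan(-co[1])).round(2))
s=bot.read_state(); zc=s['tool_pos'][2]-.175; print('bottom z',zc.round(4),'outer x at bottom,y=-.206',(co@[-.206,zc,1]).round(4), 'y range',np.percentile(q[:,1],[2,98]).round(4))
a=np.radians(35);p=np.radians(3)
X=np.array([np.cos(a)*np.cos(p),np.cos(a)*np.sin(p),np.sin(a)]);Y=np.array([-np.sin(p),np.cos(p),0]);Z=np.cross(X,Y)
O=np.array([.6137,-.203,.045]); e=np.array([co@[-.206,zc,1],-.206,zc])-O
print('bottom outer corner cradle',(e@X).round(4),(e@Z).round(4))
C=(q-O)@np.c_[X,Y,Z]; print('cradle-frame face pts: x med',np.median(C[:,0]).round(4),'y',np.percentile(C[:,1],[1,99]).round(4),'z',np.percentile(C[:,2],[1,99]).round(4))
E
python3 bk.py s6; python3 go.py
```

```text
836 [ 0.555 -0.267  0.151] [ 0.588 -0.147  0.356]
n 802 outer face x=a y+b z+c [-0.0507  0.0315  0.5455] res 0.0008 lean deg (+ = top to robot) -1.8
bottom z 0.1471 outer x at bottom,y=-.206 0.5606 y range [-0.2541 -0.1503]
bottom outer corner cradle 0.015 0.1142
cradle-frame face pts: x med 0.0629 y [-0.0504  0.0562] z [0.1216 0.2665]
t 9.27 pos [ 0.5597 -0.2082  0.3221] yaw_y 2.97 zax [-0.0316 -0.0097 -0.9995] w 0.131 F [-0.8  1.4 -2.7] q [-0.39  0.1   1.68 -0.02  1.39 -0.43]
```

View pics/cs6.png

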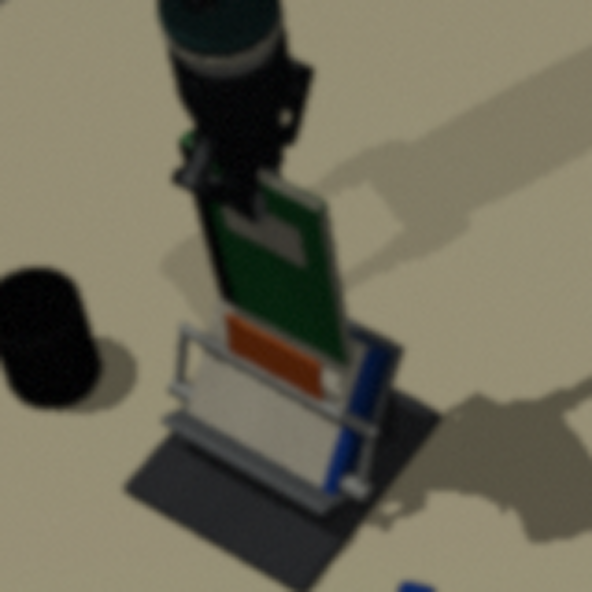

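Call:
servo_tool(
  moves=[
    [255, [0, 0.002, 0.004], 0],
    [255, [0, 0.003, 0.005], 0],
    [255, [0, 0.003, 0.005], 0],
    [255, [0, 0.003, 0.005], 0],
    [255, [0, 0.003, 0.005], 0],
    [255, [0, 0.003, 0.005], 0],
    [255, [0, 0.002, 0.003], 0],
    [255, [0, 0, 0], 0],
  ],
)

```text
time: 9.93
tool_pos: [0.5782, -0.2076, 0.2871]
tcp_rot: [-2.149, -2.266, 0.05]
wrist_force: [-1.3, -0.4, -0.6]
width: 0.13
```

```bash
python3 bk.py s7; python3 go.py
```

```text
566 [ 0.542 -0.267  0.118] [ 0.633 -0.146  0.36 ]
n 462 outer face x=a y+b z+c [-0.0584  0.0512  0.5588] res 0.0007 lean deg (+ = top to robot) -2.93
bottom z 0.1123 outer x at bottom,y=-.206 0.5766 y range [-0.2536 -0.1496]
bottom outer corner cradle 0.0081 0.0764
cradle-frame face pts: x med 0.0658 y [-0.0501  0.0555] z [0.1001 0.2273]
t 9.98 pos [ 0.5782 -0.2076  0.2873] yaw_y 3.02 zax [-0.0352 -0.0107 -0.9993] w 0.134 F [-2.2 -0.7 -3.4] q [-0.37  0.15  1.68 -0.02  1.34 -0.42]
```

View pics/cs7.png

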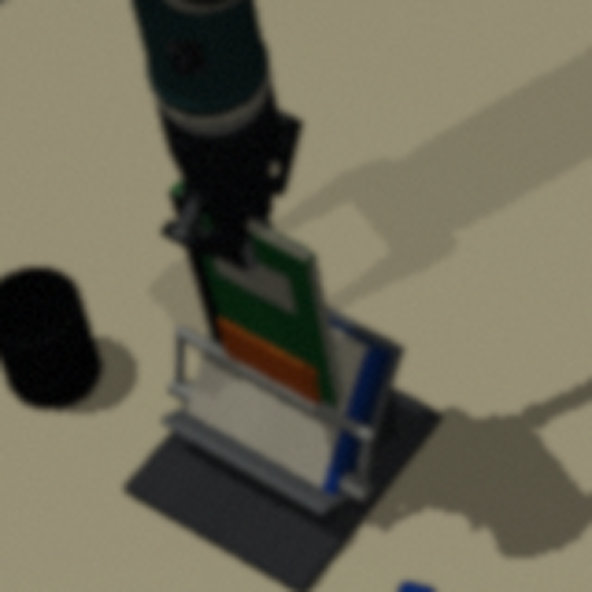

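Call:
servo_tool(
  moves=[
    [255, [0, 0.004, 0.003], 0],
    [255, [0, 0.004, 0.005], 0],
    [255, [0, 0.004, 0.005], 0],
    [255, [0, 0.004, 0.005], 0],
    [255, [0, 0.004, 0.005], 0],
    [255, [0, 0.003, 0.005], 0],
    [255, [0, 0.002, 0.003], 0],
    [255, [0, 0, 0], 0],
  ],
)

```text
time: 10.65
tool_pos: [0.5992, -0.2082, 0.2598]
tcp_rot: [-2.145, -2.264, 0.064]
wrist_force: [-3.3, 0.3, -1.3]
width: 0.132
```

```bash
python3 bk.py s8; python3 go.py
```

```text
557 [ 0.554 -0.267  0.114] [ 0.654 -0.147  0.357]
n 441 outer face x=a y+b z+c [-0.0549  0.0599  0.5796] res 0.0008 lean deg (+ = top to robot) -3.43
bottom z 0.0847 outer x at bottom,y=-.206 0.5959 y range [-0.2541 -0.1505]
bottom outer corner cradle 0.0081 0.0428
cradle-frame face pts: x med 0.0612 y [-0.0514  0.0545] z [0.0703 0.1898]
t 10.7 pos [ 0.5992 -0.2082  0.2597] yaw_y 3.05 zax [-0.0444 -0.0147 -0.9989] w 0.13 F [-2.  -1.2 -1.1] q [-0.36  0.21  1.67 -0.03  1.3  -0.4 ]
```

View pics/cs8.png

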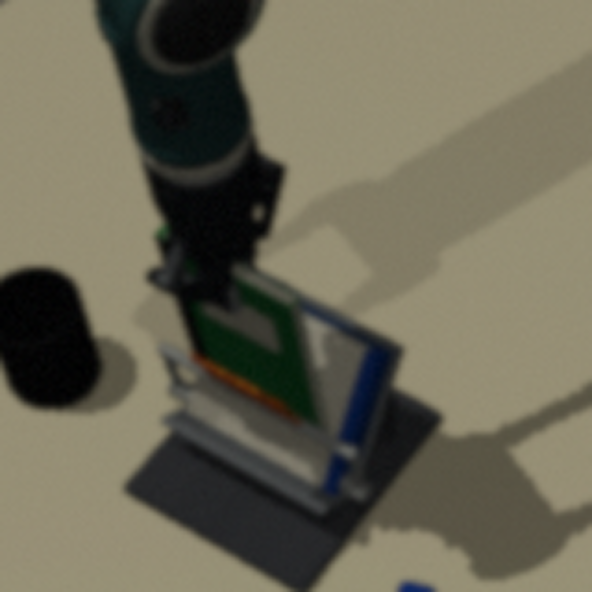

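Call:
servo_tool(
  moves=[
    [255, [0, 0.004, 0.003], 0],
    [255, [0, 0.004, 0.005], 0],
    [255, [0, 0.004, 0.005], 0],
    [255, [0, 0.004, 0.005], 0],
    [255, [0, 0.004, 0.005], 0],
    [255, [0, 0.003, 0.004], 0],
    [255, [0, 0.001, 0.001], 0],
    [255, [0, 0, 0], 0],
  ],
)

```text
time: 11.37
tool_pos: [0.6194, -0.2081, 0.2326]
tcp_rot: [-2.143, -2.261, 0.073]
wrist_force: [-4.4, -0.5, 1.9]
width: 0.13
```

```bash
python3 bk.py s9; python3 go.py
```

```text
466 [ 0.594 -0.266  0.066] [ 0.673 -0.148  0.359]
n 329 outer face x=a y+b z+c [-0.0604  0.0678  0.5984] res 0.0007 lean deg (+ = top to robot) -3.88
bottom z 0.0575 outer x at bottom,y=-.206 0.6148 y range [-0.2537 -0.1501]
bottom outer corner cradle 0.0079 0.0098
cradle-frame face pts: x med 0.0668 y [-0.0536  0.0529] z [0.0533 0.1516]
t 11.42 pos [ 0.6193 -0.2081  0.2325] yaw_y 3.04 zax [-0.0508 -0.016  -0.9986] w 0.132 F [-5.2  0.3  1.4] q [-0.35  0.26  1.65 -0.03  1.27 -0.39]
```

View pics/cs9.png

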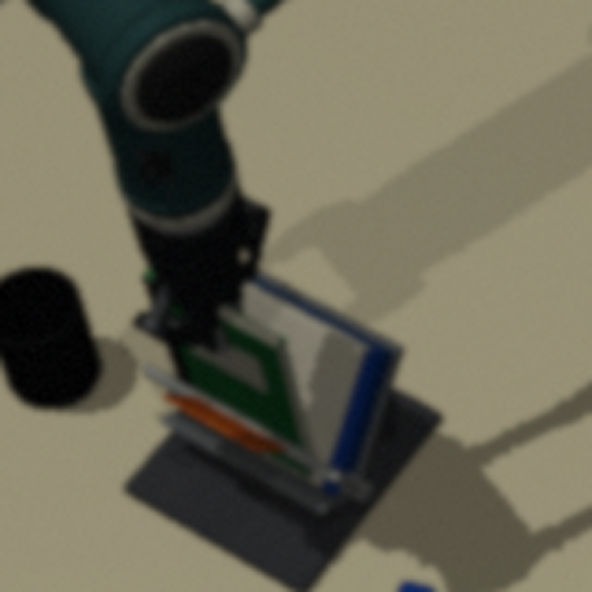

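Call:
servo_tool(
  moves=[
    [255, [0, 0.002, 0.003], 0],
    [255, [0, 0.001, 0.003], 0],
    [255, [0, 0, 0], 0],
    [0, [0, 0, 0], 0],
    [0, [0, 0, 0], 0],
    [0, [0, 0, 0], 0],
    [0, [0, 0, 0], 0],
    [0, [0, 0, 0], 0],
  ],
)

```text
time: 12.08
tool_pos: [0.6248, -0.208, 0.2276]
tcp_rot: [-2.15, -2.264, 0.063]
wrist_force: [-1.1, 0.5, -2.1]
width: 0.832
```

```bash
python3 bk.py s10; python3 go.py
```

```text
698 [ 0.569 -0.258  0.057] [ 0.675 -0.148  0.358]
n 508 outer face x=a y+b z+c [-0.0521 -0.0724  0.6104] res 0.001 lean deg (+ = top to robot) 4.14
bottom z 0.0526 outer x at bottom,y=-.206 0.6173 y range [-0.2502 -0.152 ]
bottom outer corner cradle 0.0072 0.0043
cradle-frame face pts: x med 0.0543 y [-0.0496  0.0521] z [0.0093 0.1682]
t 12.13 pos [ 0.6248 -0.208   0.2276] yaw_y 2.93 zax [-0.0415 -0.016  -0.999 ] w 0.911 F [-1.6  0.2 -0.7] q [-0.34  0.27  1.65 -0.03  1.26 -0.39]
```

View pics/cs10.png

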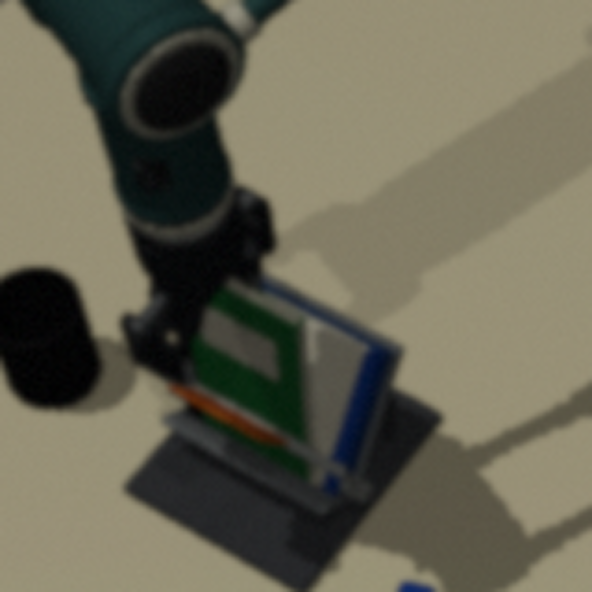

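Call:
servo_tool(
  moves=[
    [0, [0, -0.008, 0], 0],
    [0, [0, -0.012, 0], 0],
    [0, [0, -0.014, 0], 0],
    [0, [0, -0.014, 0], 0],
    [0, [0, -0.014, 0], 0],
    [0, [0, -0.014, 0], 0],
    [0, [0, -0.008, 0], 0],
    [0, [0, 0, 0], 0],
  ],
)

```text
time: 12.8
tool_pos: [0.5341, -0.2124, 0.2322]
tcp_rot: [-2.152, -2.267, 0.059]
wrist_force: [0.4, -0.4, -0.1]
width: 1.002
```

```bash
python3 bk.py s11; python3 go.py
```

```text
1334 [ 0.47  -0.264  0.063] [ 0.617 -0.15   0.359]
n 727 outer face x=a y+b z+c [-0.0556 -0.6827  0.6469] res 0.0013 lean deg (+ = top to robot) 34.32
bottom z 0.0574 outer x at bottom,y=-.206 0.6192 y range [-0.2569 -0.1544]
bottom outer corner cradle 0.0115 0.0071
cradle-frame face pts: x med 0.0127 y [-0.0531  0.0524] z [0.0175 0.2006]
t 12.85 pos [ 0.5349 -0.2124  0.2324] yaw_y 2.94 zax [-0.0364 -0.0172 -0.9992] w 1.003 F [-0.  -0.4  0.2] q [-0.4   0.11  1.83 -0.03  1.23 -0.44]
```

View pics/cs11.png

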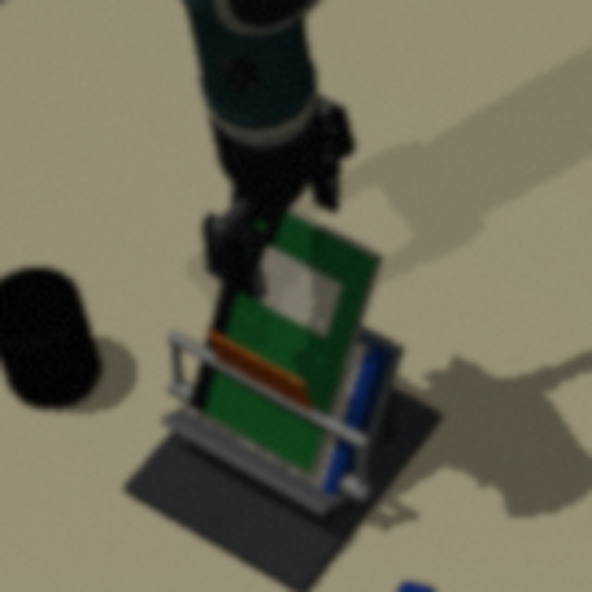

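Call:
servo_tool(
  moves=[
    [0, [0, 0, -0.01], 0],
    [0, [0, 0, -0.02], 0],
    [0, [0, 0, -0.02], 0],
    [255, [0, 0, -0.005], 0],
    [255, [0, 0, 0], 0],
    [255, [0, 0, 0], 0],
    [255, [0, 0, 0], 0],
    [255, [0, 0, 0], 0],
  ],
)

```text
time: 13.52
tool_pos: [0.5412, -0.2113, 0.2921]
tcp_rot: [-2.156, -2.272, 0.053]
wrist_force: [-0.7, -0.1, 0.0]
width: 0.295
```

```bash
cat > ck.py <<'E'
from h import *
import sys
a=np.radians(35);p=np.radians(3)
X=np.array([np.cos(a)*np.cos(p),np.cos(a)*np.sin(p),np.sin(a)]);Y=np.array([-np.sin(p),np.cos(p),0]);Z=np.cross(X,Y)
O=np.array([.6137,-.203,.045])
for n in('top','scene'):
    S=snap(n,sys.argv[1]+n); P=cloud(S); C=(P-O)@np.c_[X,Y,Z]; x,y,z=np.moveaxis(C,-1,0); hsv=cv2.cvtColor(S['pixels'],cv2.COLOR_RGB2HSV)
    m=(abs(x-.01)<.012)&(abs(y)<.09)&(z>-.02)&(z<.25)&(S['depth']>0)&(hsv[...,0]>40)&(hsv[...,0]<95)&(hsv[...,1]>80)
    q=C[m]; print(n,len(q),'x med',np.median(q[:,0]).round(4),'slopes x~y,z',np.linalg.lstsq(np.c_[q[:,1:],np.ones(len(q))],q[:,0],rcond=None)[0].round(4),'y',np.percentile(q[:,1],[1,99]).round(4),'z',np.percentile(q[:,2],[.5,99.5]).round(4))
    r=cv2.minAreaRect((q[:,1:]*1000).astype(np.float32)); print('  rect',r)
    r0=240 if n=='top' else 110
    t=dict(top=(170,370),scene=(110,170))[n]
    big=cv2.resize(S['pixels'][t[0]:t[0]+150,t[1]:t[1]+150],None,fx=4,fy=4,interpolation=cv2.INTER_CUBIC);cv2.imwrite(f'pics/c{sys.argv[1]}{n}.png',big[:,:,::-1])
E
python3 ck.py k1; python3 go.py
```

```text
top 867 x med 0.0118 slopes x~y,z [ 0.0058 -0.0009  0.0117] y [-0.041   0.0525] z [0.0163 0.2049]
  rect ((-5.332302093505859, 111.44119262695312), (118.08587646484375, 193.0217742919922), 0.2926141023635864)
scene 1375 x med 0.0122 slopes x~y,z [ 0.0017 -0.0004  0.0123] y [-0.0554  0.0522] z [0.0173 0.2052]
  rect ((-2.2996902465820312, 110.86103057861328), (112.3050308227539, 193.8456268310547), 0.16831015050411224)
t 13.62 pos [ 0.5409 -0.2113  0.2917] yaw_y 3.0 zax [-0.0306 -0.0179 -0.9994] w 0.118 F [-0.9 -0.4 -0.5] q [-0.4   0.08  1.75 -0.03  1.33 -0.44]
```

View pics/ck1scene.png

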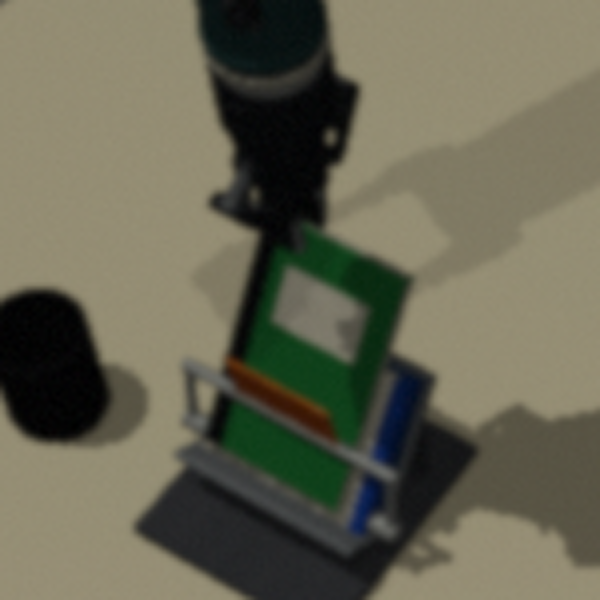

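```bash
python3 go.py 0.505 -0.209 0.255 3
```

```text
t 13.62 pos [ 0.5409 -0.2113  0.2917] yaw_y 3.0 zax [-0.0306 -0.0179 -0.9994] w 0.118 F [-0.9 -0.4 -0.5] q [-0.4   0.08  1.75 -0.03  1.33 -0.44]
world d [-0.0359  0.0023 -0.0367] tool shift now [ 0.0048 -0.0345  0.0377] turn tool z -0.0 (or alt 3.142 ) q6 after ~ -0.44
tool shift after turn [ 0.0048 -0.0345  0.0377]
```

Call:
servo_tool(
  moves=[
    [255, [0.002, -0.012, 0], 0],
    [255, [0.001, -0.012, 0], 0],
    [255, [0, -0.008, 0.005], 0],
    [255, [0, -0.001, 0.01], 0],
    [255, [0, 0, 0.01], 0],
    [255, [0, 0, 0.006], 0],
    [255, [0, 0, 0], 0],
    [255, [0, 0, 0], 0],
  ],
)

```text
time: 14.28
tool_pos: [0.5, -0.2096, 0.2543]
tcp_rot: [-2.151, -2.266, 0.057]
wrist_force: [-1.0, 0.4, 0.6]
width: -0.001
```

```bash
python3 ck.py k2; python3 go.py 0.505 -0.209 0.245 3
```

```text
top 873 x med 0.0117 slopes x~y,z [-0.003   0.0024  0.0115] y [-0.0437  0.0526] z [0.0167 0.2047]
  rect ((0.9965438842773438, 111.4526138305664), (190.69369506835938, 104.58595275878906), 89.74348449707031)
scene 1440 x med 0.0122 slopes x~y,z [-0.0014 -0.0004  0.0123] y [-0.0553  0.0523] z [0.0171 0.2054]
  rect ((-2.2670364379882812, 110.83768463134766), (192.27276611328125, 112.93260955810547), 89.7633285522461)
t 14.38 pos [ 0.5003 -0.2096  0.2548] yaw_y 2.96 zax [-0.0367 -0.0153 -0.9992] w -0.0 F [-0.4  0.6 -0.3] q [-0.43  0.03  1.87 -0.03  1.27 -0.47]
world d [ 0.0047  0.0006 -0.0098] tool shift now [0.0005 0.0051 0.0096] turn tool z -0.0006 (or alt 3.141 ) q6 after ~ -0.47
tool shift after turn [0.0005 0.0051 0.0096]
```

View pics/ck2scene.png

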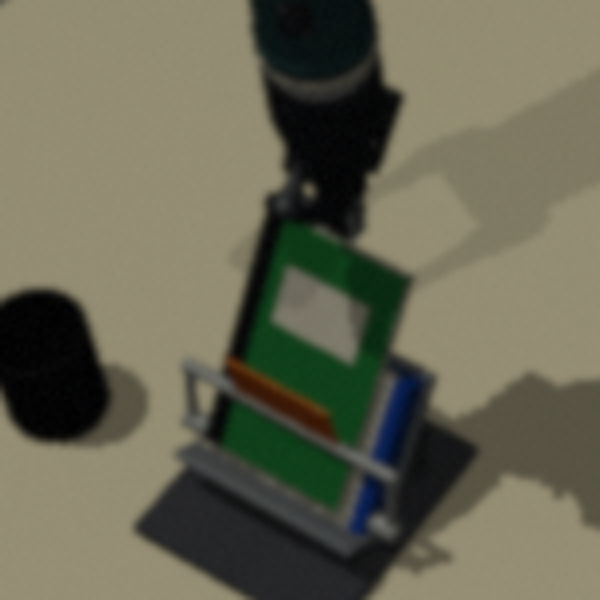

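Call:
servo_tool(
  moves=[
    [255, [0, 0.003, 0.002], 0],
    [255, [0, 0.002, 0.004], 0],
    [255, [0, 0.001, 0.004], 0],
    [255, [0, 0.002, 0.004], 0],
    [255, [0, 0.002, 0.004], 0],
    [255, [0, 0.001, 0.002], 0],
    [255, [0, 0, 0], 0],
    [255, [0, 0, 0], 0],
  ],
)

```text
time: 15.05
tool_pos: [0.5147, -0.2103, 0.236]
tcp_rot: [-2.155, -2.271, 0.054]
wrist_force: [-0.7, 0.4, 3.0]
width: 0.002
```

```bash
python3 ck.py k3; python3 go.py
```

```text
top 816 x med 0.0118 slopes x~y,z [-0.0003  0.0006  0.0117] y [-0.043   0.0522] z [0.0077 0.1954]
  rect ((2.488250732421875, 101.08409881591797), (190.2856903076172, 103.05984497070312), 89.70175170898438)
scene 1340 x med 0.0122 slopes x~y,z [-0.0022  0.0003  0.0121] y [-0.0558  0.0518] z [0.0066 0.1937]
  rect ((-2.5558128356933594, 99.78656005859375), (111.53746795654297, 193.76112365722656), 0.8644728064537048)
t 15.15 pos [ 0.5147 -0.2103  0.2361] yaw_y 3.0 zax [-0.0312 -0.0181 -0.9994] w 0.0 F [-0.5  1.3  2.7] q [-0.42  0.07  1.87 -0.03  1.23 -0.46]
```

View pics/ck3scene.png

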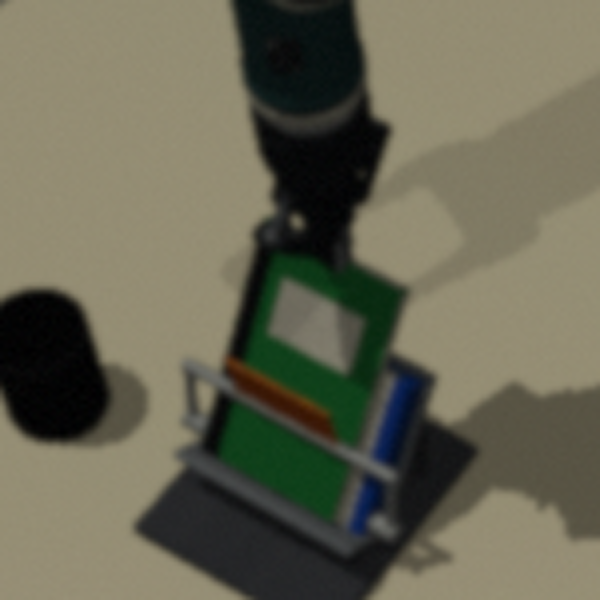

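Call:
servo_tool(
  moves=[
    [255, [0, 0.001, 0.002], 0],
    [255, [0, 0.001, 0.002], 0],
    [255, [0, 0.001, 0.002], 0],
    [255, [0, 0.001, 0.002], 0],
    [255, [0, 0.001, 0.002], 0],
    [255, [0, 0, 0.001], 0],
    [255, [0, 0, 0], 0],
    [255, [0, 0, 0], 0],
  ],
)

```text
time: 15.82
tool_pos: [0.5175, -0.2103, 0.2324]
tcp_rot: [-2.154, -2.27, 0.059]
wrist_force: [-0.6, 1.1, 0.8]
width: -0.004
```

```bash
python3 ck.py k4; python3 go.py
```

```text
top 803 x med 0.0118 slopes x~y,z [-0.0017 -0.0009  0.0119] y [-0.0415  0.0523] z [0.0041 0.1903]
  rect ((2.360095977783203, 95.09275817871094), (101.37663269042969, 194.1322479248047), 0.030739538371562958)
scene 1331 x med 0.0122 slopes x~y,z [0.0017 0.0016 0.0121] y [-0.0556  0.052 ] z [0.0022 0.1913]
  rect ((-2.6784515380859375, 96.38082122802734), (115.01582336425781, 192.7109832763672), 0.4352409541606903)
t 15.92 pos [ 0.5175 -0.2104  0.2323] yaw_y 2.98 zax [-0.0342 -0.0193 -0.9992] w -0.0 F [-0.5  0.2  2.7] q [-0.41  0.08  1.87 -0.03  1.22 -0.45]
```

View pics/ck4scene.png

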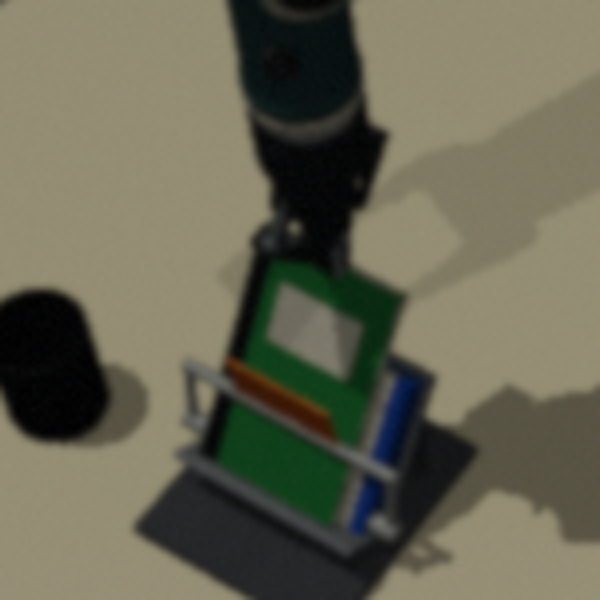

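Centre about 96 (home is 95). One more gentle press to be sure it is seated, then withdraw.

Call:
servo_tool(
  moves=[
    [255, [0, 0.001, 0.002], 0],
    [255, [0, 0.001, 0.003], 0],
    [255, [0, 0.001, 0.003], 0],
    [255, [0, 0.001, 0.003], 0],
    [255, [0, 0.001, 0.003], 0],
    [255, [0, 0.001, 0.003], 0],
    [255, [0, 0.001, 0.003], 0],
    [255, [0, 0, 0.003], 0],
  ],
)

```text
time: 16.58
tool_pos: [0.518, -0.2104, 0.2318]
tcp_rot: [-2.15, -2.264, 0.073]
wrist_force: [-4.9, 4.0, 16.1]
width: 0.001
```

```bash
python3 ck.py k5; python3 go.py
```

```text
top 771 x med 0.0117 slopes x~y,z [-0.0012  0.0002  0.0118] y [-0.0369  0.0522] z [0.0027 0.1908]
  rect ((30.64414405822754, 89.31460571289062), (202.77069091796875, 92.22713470458984), 71.9102554321289)
scene 1317 x med 0.0122 slopes x~y,z [-0.0016  0.001   0.0122] y [-0.0557  0.052 ] z [0.0015 0.1903]
  rect ((-2.3280181884765625, 95.62480926513672), (194.3358154296875, 113.4460678100586), 89.8250503540039)
t 16.68 pos [ 0.518  -0.2104  0.2317] yaw_y 2.94 zax [-0.0455 -0.0208 -0.9987] w 0.003 F [-6.9  3.3 17.6] q [-0.41  0.08  1.86 -0.04  1.23 -0.45]
```

Force rose to 17 N with no more travel, so it is seated on the ledge. Withdrawing straight up.

Call:
servo_tool(
  moves=[
    [255, [0, 0, -0.005], 0],
    [255, [0, 0, -0.015], 0],
    [255, [0, 0, -0.03], 0],
    [255, [0, 0, -0.03], 0],
    [255, [0, 0, -0.03], 0],
    [255, [0, 0, -0.02], 0],
    [255, [0, 0, 0], 0],
    [255, [0, 0, 0], 0],
  ],
)

```text
time: 17.35
tool_pos: [0.5232, -0.2066, 0.3607]
tcp_rot: [-2.144, -2.258, 0.075]
wrist_force: [-0.6, -0.2, -0.8]
width: -0.003
```

```bash
python3 ck.py k6; python3 go.py; python3 - <<'E'
from h import *
a=np.radians(35);p=np.radians(3)
X=np.array([np.cos(a)*np.cos(p),np.cos(a)*np.sin(p),np.sin(a)]);Y=np.array([-np.sin(p),np.cos(p),0]);Z=np.cross(X,Y);O=np.array([.6137,-.203,.045])
S=dict(np.load('k6scene.npz'));C=(cloud(S)-O)@np.c_[X,Y,Z];hsv=cv2.cvtColor(S['pixels'],cv2.COLOR_RGB2HSV)
m=(hsv[...,0]<15)&(hsv[...,1]>130)&(hsv[...,2]>60)&(abs(C[...,1])<.06)&(C[...,2]>.05)&(C[...,2]<.15)&(C[...,0]<.1)
q=C[m];print('lip',len(q),np.percentile(q,[3,97],axis=0).round(4).tolist())
for t in(.12,.19,.25):
  r=np.array([42,103]);print(t,-12+r[0]*np.cos(t)+r[1]*np.sin(t),10-r[0]*np.sin(t)+r[1]*np.cos(t))
P0=cloud(dict(np.load('top0.npz')));T=dict(np.load('k6top.npz'));P=cloud(T)
for n,b in dict(red=(.49,.57,.1,.3,.188,.21),flask=(.42,.5,.42,.5,.1,.24),stapler=(.62,.78,-.05,.08,.03,.06),mug=(.58,.72,-.45,-.31,.08,.1)).items():
  f=lambda P:P[(P[...,0]>b[0])&(P[...,0]<b[1])&(P[...,1]>b[2])&(P[...,1]<b[3])&(P[...,2]>b[4])&(P[...,2]<b[5])]
  print(n,len(f(P0)),f(P0).mean(0).round(4),f(P).mean(0).round(4))
E
```

```text
top 1036 x med 0.0117 slopes x~y,z [-0.0018  0.0011  0.0116] y [-0.0482  0.052 ] z [0.0035 0.191 ]
  rect ((-4.019672393798828, 95.162353515625), (194.5330810546875, 117.28052520751953), 89.55831146240234)
scene 1420 x med 0.0122 slopes x~y,z [ 0.0017 -0.0012  0.0124] y [-0.0561  0.0521] z [0.0025 0.1913]
  rect ((-3.5148582458496094, 96.42938232421875), (113.9789047241211, 193.9270477294922), 0.42312270402908325)
t 17.45 pos [ 0.5227 -0.2064  0.3596] yaw_y 2.95 zax [-0.0546 -0.0157 -0.9984] w -0.002 F [-1.   0.5 -0.5] q [-0.4   0.03  1.68 -0.04  1.47 -0.45]
lip 62 [[0.024, -0.0409, 0.0748], [0.0539, 0.0365, 0.1055]]
0.12 42.02832005662108 107.23137678681361
0.19 48.69664405750491 103.21436262806581
0.25 54.176929515062945 99.40701314750645
red 307 [0.54   0.2063 0.1959] [0.5401 0.2068 0.1962]
flask 915 [0.4577 0.4556 0.1623] [0.4577 0.4556 0.1625]
stapler 624 [ 0.6856 -0.0093  0.0437] [ 0.6856 -0.0094  0.0435]
mug 250 [ 0.6322 -0.4101  0.091 ] [ 0.6611 -0.4267  0.0915]
```

View pics/ck6scene.png

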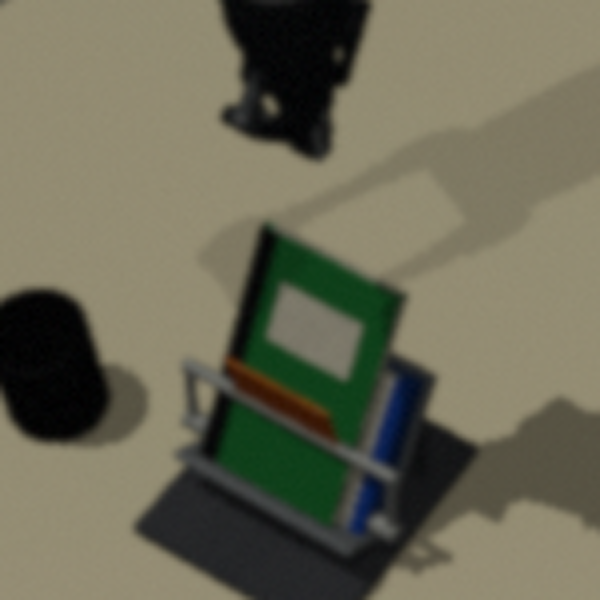

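View pics/k6scene.png

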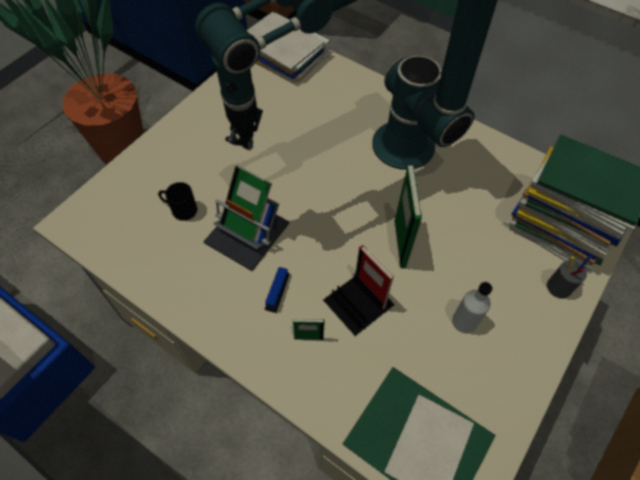

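```bash
python3 - <<'E'
from h import *
for n in('top','scene'):
  for f in(n+'0','k6'+n):
    S=dict(np.load(f+'.npz'));b=dict(top=(180,225,480,545),scene=(178,225,152,205))[n]
    m=S['pixels'].max(-1)[b[0]:b[1],b[2]:b[3]]<40; ys,xs=np.nonzero(m); print(f,m.sum(),xs.mean()+b[2],ys.mean()+b[0])
E
```

```text
top0 1191 510.59529806884973 203.3870696893367
k6top 774 510.6111111111111 197.44444444444446
scene0 889 180.43307086614175 200.8278965129359
k6scene 873 180.56128293241696 200.82359679266895
```

```bash
python3 -c "
from workcell import bot
print(bot.finish_job())"
```

```text
the job is handed in; nothing more can be done
None
```

I moved the green register from the rack to the book rest, seated it under the sprung arm, and handed the job in at about 17.5 s of the 48 s allowed. No verdict was reported.

**How it was done:** I gripped the register by its upper end and lowered it nearly upright into the mouth behind the lip. Then I slid it down the slope, let go so it leaned back flat, and pushed its top edge home with the shut fingers. The push force rose to 17 N with no more travel, so I took it as seated, and I raised the gripper clear.

**Last checks after withdrawing:**

| Check | Measured | Required |
|---|---|---|
| Height of centre up the slope | 95–96 mm | 88–101 mm (home 95) |
| Face flat on the books | within 0.002 rad | within 0.08 rad |
| Square | within 0.01 rad | within 0.1 rad |
| Centred | 2–4 mm off | within 20 mm |
| Arm angle, from the lip position | 0.19–0.25 rad | above 0.12 rad |

- **Register's outer face:** it sits 12 mm off the books, which fits a 12 mm thick book lying against them.
- **Arm pressing force:** I could not measure it. I only saw the bar resting on the book.
- **Red register, flask and stapler:** their positions matched the first pictures to within 1 mm.
- **Mug:** the two cameras disagreed. The scene camera shows it did not move. The top camera saw less of it than at the start and gave a shifted centre, probably because something hid part of it. I trusted the scene camera.

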